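Load dried section slides into the microscope stage carrier

TASK

Transfer every glass slide from the slide warmer to the microscope stage carrier: first swing the carrier's cam lever fully free, then, since the slides lie flush in the warmer's lanes, push each one out over the front edge until it overhangs enough to be gripped by its label end, and lay it flat in a bay of its own, label end over the finger notches. When all are in, swing the cam lever fully home so that the keeper bar locks them in; let no slide drop onto the bench and leave the other things on the bench where they are.

Things in the scene. Friction and masses are not known exactly. Their poses are not given: they have to be found in the camera images.
- slide_a: Large-format glass section slide, 105 x 50 x 4 mm, 52 g, clear pale glass with a pale pink section on it and a white label end. Origin: centre of its underside; x runs along its length from the label end (-x) to the plain end (+x), z up. None when absent.
- slide_a_label (a point): Centre of the white label (28 mm long) on the upper face of slide_a, 38.5 mm from the slide's centre towards its label end and 4 mm above its underside.
- slide_b: Large-format glass section slide, 105 x 50 x 4 mm, 52 g, clear pale glass with a pale pink section on it and a white label end. Origin: centre of its underside; x runs along its length from the label end (-x) to the plain end (+x), z up. None when absent.
- slide_b_label (a point): Centre of the white label (28 mm long) on the upper face of slide_b, 38.5 mm from the slide's centre towards its label end and 4 mm above its underside.
- slide_c: Large-format glass section slide, 105 x 50 x 4 mm, 52 g, clear pale glass with a pale pink section on it and a white label end. Origin: centre of its underside; x runs along its length from the label end (-x) to the plain end (+x), z up. None when absent.
- slide_c_label (a point): Centre of the white label (28 mm long) on the upper face of slide_c, 38.5 mm from the slide's centre towards its label end and 4 mm above its underside.
- warmer: Slide warmer (switched off, cold): fixed low block with a black grooved top, 227 mm wide. Origin on the bench under the middle lane; x from its open front edge (x = -70 mm) to its rear (+150 mm), y left seen from the front. Three lanes along x, centred at y = +76, 0, -76 mm, each with one slide or none, label end to the front, 8 to 26 mm behind the edge at the start. Nothing on it is higher than 54 mm.
- warmer_edge (a point): Floor of the middle lane at the front edge, 50 mm above the bench. Each lane is a groove 57 mm wide, 4 mm deep, open at this edge, closed by a wall 170 mm behind it. The lands between lanes are 19 mm wide, tops flush with the slides, so a slide's sides can only be reached where it sticks out past this edge; below is a free drop to the bench.
- carrier: Aluminium slide carrier, 227 mm wide, 1.8 kg, loose on the bench on rubber feet. Origin on the bench below the middle bay; x from its front (tongues, finger notches; x = -79 mm) to its rear (keeper bar, cam lever; x = +105 mm), y left seen from the front, z up. Three bays along x, centred at y = +76, 0, -76 mm, for one slide each.
- bay_mid (a point): Where the underside centre of a slide lies when home in the middle bay: x = -20, y = 0, z = 22 mm in the carrier's frame (same in the other bays, 76 mm to either side), label end to the front. Play 3 to 4 mm each way. The bay is 57 mm wide between side lands that rise 4 mm above its floor and reach from x = -37.5 to +33 mm.
- notch_mid (a point): Floor of the middle bay at its finger notches (x = -57.5 mm). Ahead of x = -37.5 mm a bay is only a tongue 36 mm wide ending in a stop lip 3 mm high (inner face at x = -76.5 mm), so fingers can straddle the label end of a slide here; the bench is 22 mm below the floor, and open to either side for 25 mm from a slide's edges.
- keeper_lip (a point): Middle of the lower front edge of the lip of the steel keeper bar behind the bays, 27.5 mm above the bench; 224 mm long in y, bar's top at 34 mm. It slides along the carrier's x, driven by the cam lever: at x = 24.5 mm when locked, covering 8 mm of the slides' rear ends and blocking the bays; 37 mm when free (back of the bar then at 66 mm).
- cam_pivot (a point): Point on the vertical axis about which the cam lever turns: x = 85, y = 0 mm in the carrier's frame, 22 mm above the bench.
- cam_lever (a joint): Angle of the carrier's cam lever: 0 = locked (keeper forward), 1.3 rad = fully free (keeper withdrawn), stops at both ends; stays where left. Arm 70 mm from pivot to knob; at 0 it points 80 degrees from the carrier's +x towards its +y, and turns clockwise seen from above (towards +x) as the value grows. A sideways push of 1 to 3 N at the knob moves it.
- cam_knob (a point): Centre of the top of the lever's upright black round knob, 18 mm in diameter, standing from 42 mm to 78 mm above the bench (this point: 78 mm).
- dish: Closed Petri dish, 90 mm across, 16 mm high. Origin under its centre. A bystander: leave it where it is.
- tip_box: Pipette-tip box 120 x 80 x 53 mm, clear with a blue top. Origin under its centre. A bystander: leave it where it is.
- tube_rack: Blue tube rack 100 x 200 x 28 mm (tubes to 40 mm). Origin under its centre. A bystander: leave it where it is.
- marker: White marker pen, 110 mm long, 12 mm thick, lying. Origin under its middle. A bystander: leave it where it is.
- forceps: Steel forceps, 130 mm long, lying. Origin under the middle. A bystander: leave it where it is.
- wash_bottle: White bottle, 72 mm across, 140 mm high. Origin under its centre. A bystander: leave it where it is.
- dish_stack: Stack of four Petri dishes, 90 mm across, 60 mm high. Origin under its centre. A bystander: leave it where it is.
Not all that is in view belongs to the job. Leave any red look-alike of the slide_b alone.

How it is judged:
By the outcome, as a careful person would: the job done as asked, in the order asked, and still so for the second after the job is handed in, with the robot touching nothing.
Of slide_a, slide_b, slide_c only 2 to 3 are there at a start; the rules pass over those that are not, and their reading is None.
At some moment in a run one of carrier may be knocked a few centimetres aside while the robot is not near it.
It also fails if it takes over 210 s, if anything falls off the work surface, if the arm or the gripper's body presses on something with over 40 N, if the wrist force passes 120 N, or if a joint passes its speed limit or range.

ROBOT

A 7-joint arm with a two-finger parallel gripper is mounted at the origin on the work surface. World frame = base frame: x ahead of the robot, y to its left, z up, the work surface at z = 0. Lengths are in mm, angles in degrees, forces in N, time in s.
With the tool pointing down it reaches from about 400 to 925 mm from the base axis. Payload 4.1 kg.
Tool frame: the origin (TCP) lies between the finger pads; the fingertips stand 11 mm ahead of it and the grasp point (between the pads) lies 8 mm behind it; z points along the fingers, y is the line along which they close (so a half turn about z gives the same grasp; the last joint's range is limited). The gripper opens to 85 mm and grips with 20 to 120 N. Pads are 22 mm wide; open, the fingers measure 114 mm over their backs; the gripper's body (76 mm by 85 mm) begins 54 mm behind the grasp point. The pads swing forward as they close: fully open they stand 13 mm farther back than shut.
Start: joints at [-71.906, 22.827, 2.584, 88.041, -1.071, 69.15, -2.905], TCP at [261.937, 594.921, 242.347] pointing down, gripper open.
Joint ranges: [-161.44, 161.44], [-28.35, 127.94], [-78.24, 83.42], [0, 140.83], [-78.03, 258.03], [13.02, 114.36], [-168.23, 168.23]. Speed limits (degrees/s): [147.25, 147.25, 180, 180, 180, 180, 180].

INTERFACE

Orientations are given as a 3x3 rotation matrix whose columns are the frame's x, y, z axes.
In Python, from cell import arm gives the robot as it stands. Calls block until the motion is done:
- arm.move_pose(position, orientation): joint-space move of the TCP to a pose.
- arm.servo_line(position, ori=None, max_speed=150): straight line of the TCP; ori=None keeps the orientation; max_speed is the mean speed in mm/s.
- arm.move_j(angles): joint-space move.
- arm.set_gripper(opening): finger opening in mm; the grip force is fixed at half the most; returns when the fingers have stopped.
- arm.pause(seconds).
- arm.inverse_kinematics(position, orientation): joint angles nearest the present ones, or None.
- arm.state(): the state.
- arm.get_image(name): name is "side" or "top" or "wrist"; returns (picture, depth): 384x512x3 uint8, red, green, blue; 384x512 float32, mm along the optical axis (not along the pixel's ray), 0 where there is no reading.
- arm.get_calibration(name): a dict with "fov_y" (degrees; the focal length in pixels is half the picture's height over the tangent of half this angle, whatever the lens; pixels are square), "cx", "cy" (the principal point, pixels), "rvec" (rotation vector, rad) and "tvec" (3), from world to camera coordinates, as OpenCV has them; the wrist camera has in their place "hand_eye" (4x4, takes a point from camera to tool coordinates, whose origin is the TCP and whose axes are the flange's). Camera axes: x right, y down, z forward; pixel columns grow to the right and rows downward; lengths in mm; the calibration is good to about 2 mm. The wrist camera is an equidistant fisheye: a pixel r from the principal point sees the ray r / f radians off the axis. A picture is of the moment at which its call begins: read the wrist's pose just before it. get_calibration takes no time and is no camera call.
A pose or a line that the arm cannot do raises arm.Unreachable and nothing moves.
- arm.sign_off(): hands the job in; it is judged then, once.
The state is a dict: "t": time; "qpos": joint angles; "joint_velocities": joint speeds; "joint_torque": joint torques, N m; "tool_pos": TCP position; "tcp_rot": TCP orientation; "contact_force": force on the tool from outside, world axes, zero at the start; "moment": the same for the moment, N m; "width": finger opening in mm; "finger_force": force on a finger pad.
Only numpy, scipy, OpenCV 4.12 (cv2) and the standard library are available. Lean on these libraries where they do the work, as an engineer would, in place of code of your own. Each camera call takes 0.05 s, during which the arm holds its last target. There are 200 camera calls.

## Working session

There is one attempt and no reset: what is moved stays moved. The work goes in short steps, each a Python script; the robot and the scene stay as the last script left them, time stands still between calls to the robot, and variables do not carry over. Pictures are saved under pics/ and viewed, at most 14 in all, crops included, and the job is handed in when it is done.

```bash
ls; mkdir -p pics; python3 - <<'E'
from cell import arm
import cv2
for n in ("top","side"):
    p,d=arm.get_image(n); cv2.imwrite(f"pics/{n}0.png",cv2.resize(p[...,::-1],(800,600),interpolation=cv2.INTER_CUBIC))
    c=arm.get_calibration(n);print(n,c,(d>0).mean())
print(arm.get_calibration("wrist"));print(arm.state())
E
```

```text
pics
top {'fov_y': 45.805154934843344, 'cx': 257.7116008735977, 'cy': 184.3090013021233, 'rvec': array([ 2.13871538, -2.06741186,  0.22793621]), 'tvec': array([ -20.20668997,  578.96548685, 1301.57553977])} 0.9960072835286459
side {'fov_y': 53.00725875464497, 'cx': 254.74602516268058, 'cy': 193.5552575466612, 'rvec': array([ 2.28298393, -0.39796959,  0.18988115]), 'tvec': array([-563.02307383,  175.88086811, 1164.46297831])} 0.9959309895833334
{'fov_y': 65.70646984690485, 'cx': 258.3575703046271, 'cy': 189.75614971285583, 'hand_eye': array([[ 1.03085581e-03, -9.54379592e-01, -2.98594258e-01,
         7.58716242e+01],
       [ 9.99999467e-01,  9.68651184e-04,  3.56317418e-04,
         9.95059981e-02],
       [-5.08283908e-05, -2.98594466e-01,  9.54380083e-01,
        -1.32139915e+02],
       [ 0.00000000e+00,  0.00000000e+00,  0.00000000e+00,
         1.00000000e+00]])}
{'t': 0.1, 'qpos': array([-71.90493842,  22.86709343,   2.57969207,  88.10754201,
        -1.07218205,  69.14995181,  -2.9036073 ]), 'joint_velocities': array([-0.05434774, -0.11754201, -0.07831378, -0.16747805,  0.07123661,
        0.04623074,  0.06142479]), 'joint_torque': array([ 3.18874008e-03, -4.76263618e+01,  1.37034930e+00, -2.54946274e+01,
        1.20669763e-02,  5.13159408e-03,  4.20034652e-06]), 'tool_pos': array([261.70785148, 594.38050628, 241.36915834]), 'tcp_rot': array([[-9.15246319e-01,  4.02894283e-01, -6.09810635e-04],
       [ 4.02894731e-01,  9.15244850e-01, -1.64355086e-03],
       [-1.04051204e-04, -1.74994337e-03, -9.99998463e-01]]), 'contact_force': array([0.51429062, 0.17955134, 0.43296015]), 'moment': array([-0.05613584,  0.00970344,  0.04522549]), 'finger_force': 0.0, 'width': 85.4418840348737}
```

View pics/top0.png

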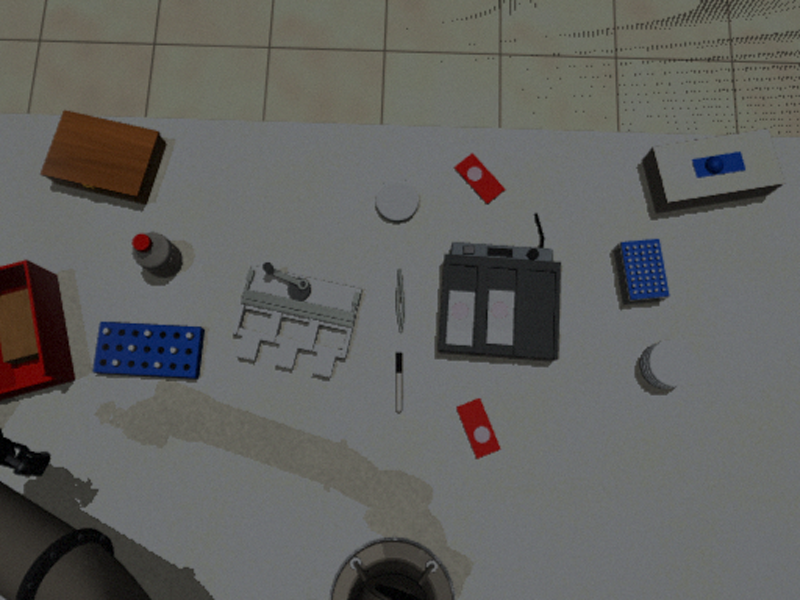

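View pics/side0.png

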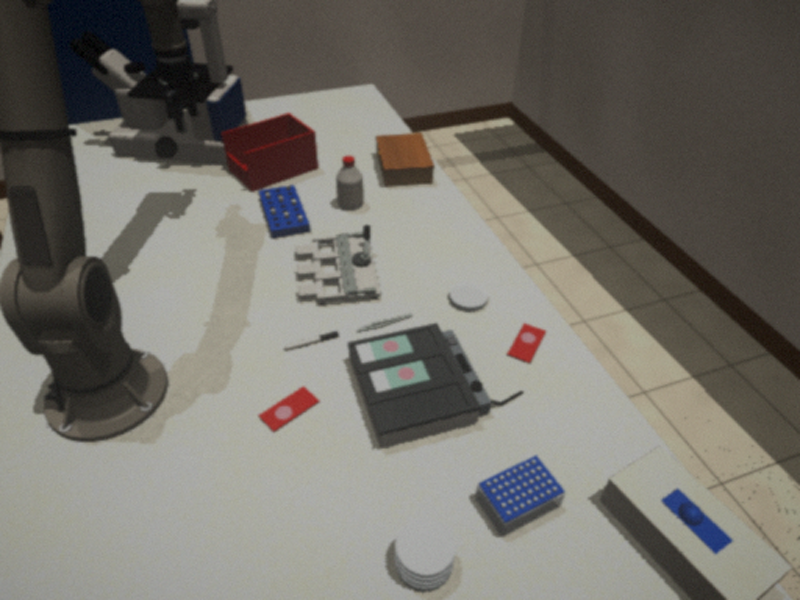

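Two slides are present: one in the warmer's left lane, top view (460,318), and one in the middle lane, (500,318). The right lane is empty. The red plates at (478,178) and (478,428) are look-alikes. The carrier is at (300,312), with its knob at (268,267). Next I'll get rough poses from depth.

```bash
cat > h.py <<'E'
from cell import arm
import numpy as np, cv2
from scipy.spatial.transform import Rotation as R
def cam(n):
    """K-params and world<-camera transform (tool pose read now for the wrist)"""
    c=arm.get_calibration(n); f=192/np.tan(np.radians(c["fov_y"]/2)); T=np.eye(4)
    if n=="wrist":
        s=arm.state(); T[:3,:3]=s["tcp_rot"]; T[:3,3]=s["tool_pos"]; T=T@c["hand_eye"]
    else:
        T[:3,:3]=cv2.Rodrigues(c["rvec"])[0].T; T[:3,3]=-T[:3,:3]@c["tvec"]
    return f,c["cx"],c["cy"],T,n=="wrist"
def rays(C,uv):
    f,cx,cy,T,fish=C; d=(np.atleast_2d(uv).astype(float)-[cx,cy])/f
    if fish:
        r=np.linalg.norm(d,axis=1,keepdims=True)+1e-12; d=d/r*np.tan(r)
    return np.c_[d,np.ones(len(d))]@T[:3,:3].T
def plane(C,uv,z):
    r=rays(C,uv); o=C[3][:3,3]; return o+r*((z-o[2])/r[:,2])[:,None]
def proj(C,P):
    f,cx,cy,T,fish=C; q=(np.atleast_2d(P)-T[:3,3])@T[:3,:3]; d=q[:,:2]/q[:,2:]
    if fish:
        r=np.linalg.norm(d,axis=1,keepdims=True)+1e-12; d=d/r*np.arctan(r)
    return d*f+[cx,cy]
def cloud(C,d):
    v,u=np.mgrid[:384,:512]; uv=np.c_[u.ravel(),v.ravel()]
    return (C[3][:3,3]+rays(C,uv)*d.reshape(-1,1)).reshape(384,512,3)
def down(yaw):
    """tool pointing down, tool x along world angle yaw (deg); closing axis perpendicular"""
    a=np.radians(yaw); c,s=np.cos(a),np.sin(a)
    return np.array([[c,s,0],[s,-c,0],[0,0,-1.]])
def shot(n,name=None,crop=None):
    C=cam(n); p,d=arm.get_image(n)
    if name:
        q=p[...,::-1]
        if crop: q=q[crop[1]:crop[3],crop[0]:crop[2]]
        k=min(800/q.shape[1],600/q.shape[0]); cv2.imwrite(f"pics/{name}.png",cv2.resize(q,None,fx=k,fy=k,interpolation=cv2.INTER_CUBIC))
    return C,p,d
E
python3 - <<'E'
from h import *
C,p,d=shot("top"); X=cloud(C,d)
def box(u0,v0,u1,v1,z0,z1):
    k=1.5625; s=np.s_[int(v0/k):int(v1/k),int(u0/k):int(u1/k)]
    P=X[s].reshape(-1,3); P=P[(P[:,2]>z0)&(P[:,2]<z1)]
    r=cv2.minAreaRect(P[:,:2].astype(np.float32)); print(len(P),r,np.median(P[:,2]))
    return P
print("bench z",np.median(X[240:260,200:240,2]))
box(430,262,570,370,46,62)
box(225,255,370,385,14,45)
K=box(225,255,300,300,65,90)
print(K.mean(0))
print(arm.state()["tool_pos"])
E
```

```text
bench z -0.03848153109265695
4403 ((554.4710693359375, -188.87371826171875), (227.56890869140625, 191.6322479248047), 87.7216567993164) 52.62469533598642
3197 ((515.700927734375, 210.73178100585938), (228.33602905273438, 185.29827880859375), 79.58938598632812) 24.55772445645198
35 ((610.1334228515625, 262.0106506347656), (15.58565902709961, 17.193201065063477), 33.589508056640625) 76.72462467251171
[609.4938938  261.37988628  76.47086949]
[261.77020248 594.46501728 241.49289786]
```

```bash
python3 - <<'E'
from h import *
for pos,y in (((500,213,300),-10.4),((550,-190,300),-2.3),((660,280,60),-10),((470,-115,45),-2),((660,-190,52),-2),((440,145,30),-10)):
    for k in (0,180): 
        q=arm.inverse_kinematics(pos,down(y+k)); print(pos,y+k,None if q is None else np.round(q))
arm.move_pose((500,213,300),down(-10.4+180)); 
C,p,d=shot("wrist","w_car"); np.savez("w_car.npz",p=p,d=d,T=C[3])
X=cloud(C,d);print(np.median(X[180:200,250:260],axis=(0,1)), arm.state()["qpos"],arm.state()["t"])
arm.move_pose((560,-190,300),down(-2.3+180))
C,p,d=shot("wrist","w_war"); np.savez("w_war.npz",p=p,d=d,T=C[3]);print(arm.state()["qpos"],arm.state()["t"])
E
```

```text
(500, 213, 300) -10.4 [ -61.   12.   39.   99.   -8.   72. -120.]
(500, 213, 300) 169.6 [-40.  10.  14.  98.  -3.  72.  54.]
(550, -190, 300) -2.3 [-30.  23.  61.  94. -21.  75. -58.]
(550, -190, 300) 177.7 [-28.  21.  56.  94. -18.  75. 119.]
(660, 280, 60) -10 [ -50.   45.   37.   88.  -30.   58. -105.]
(660, 280, 60) 170 [-32.  39.   9.  87.  -7.  54.  59.]
(470, -115, 45) -2 [-40.  39.  63. 122. -47.  49. -39.]
(470, -115, 45) 178 [-20.  25.  35. 121. -22.  40. 117.]
(660, -190, 52) -2 [-15.  45.  42.  93. -35.  56. -53.]
(660, -190, 52) 178 [ -9.  41.  31.  92. -25.  54. 120.]
(440, 145, 30) -10 [ -54.   25.   36.  125.  -25.   37. -100.]
(440, 145, 30) 170 [-36.  21.  14. 124.  -9.  35.  65.]
[545.66498939 200.93716587  33.95141411] [-40.14898126   9.79099988  14.28003413  98.39598484  -2.55324638
  72.14370308  54.46353421] 1.8583
[-11.4492508   16.72285163  32.77933692  92.51224526  -9.39752759
  73.54736421 110.77704438] 3.4167
```

View pics/w_car.png

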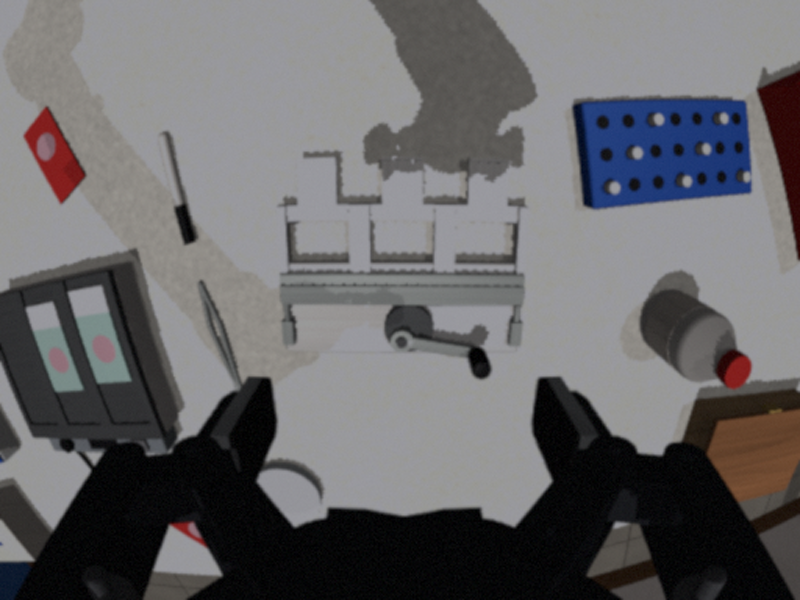

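View pics/w_war.png

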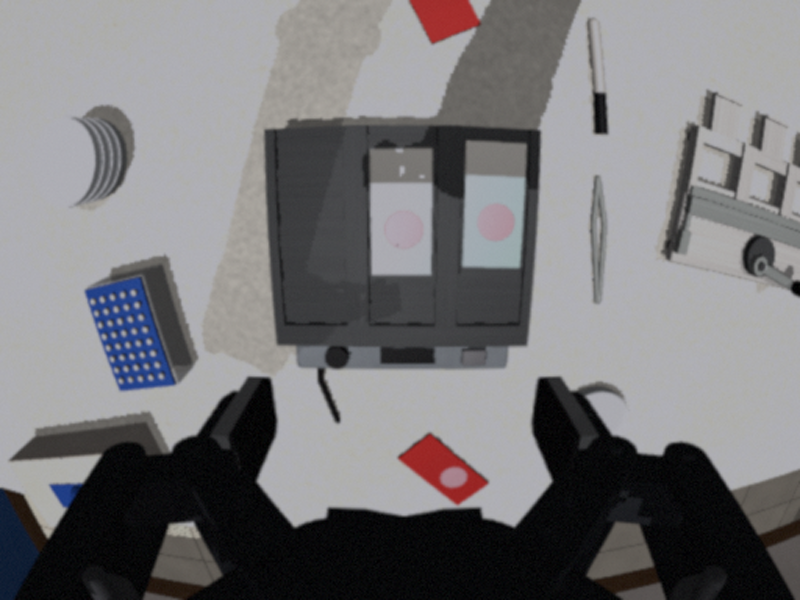

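Carrier view: lever locked, knob at (480,362), bays empty. Warmer view: front edge runs from (266,128) to (540,129). The slides span rows 147–275 (middle lane) and 140–268 (left lane). The red plates lie outside the warmer, so slide identity is clear. Next I'll compute exact poses.

```bash
cat >> h.py <<'E'
def rect(P,lo=1,hi=99):
    """robust rectangle of planar points: centre, yaw of the x axis (deg), extents along x,y"""
    r=cv2.minAreaRect(P[:,:2].astype(np.float32)); return r
def fr(o,yaw,x,y,z=0):
    a=np.radians(yaw); c,s=np.cos(a),np.sin(a)
    return np.array([o[0]+c*x-s*y,o[1]+s*x+c*y,z])
def loc(o,yaw,P):
    a=np.radians(yaw); c,s=np.cos(a),np.sin(a); d=np.asarray(P)[...,:2]-np.asarray(o)[:2]
    return np.stack([d[...,0]*c+d[...,1]*s,-d[...,0]*s+d[...,1]*c],-1)
def near(a,ref):
    return ref+(a-ref+45)%90-45
E
python3 - <<'E'
from h import *
def load(f):
    z=np.load(f); c=arm.get_calibration("wrist"); return (192/np.tan(np.radians(c["fov_y"]/2)),c["cx"],c["cy"],z["T"],True),z["p"],z["d"]
k=1.5625
C,p,d=load("w_war.npz"); X=cloud(C,d)
g=p.max(2)
v,u=np.mgrid[:384,:512]
# dark block mask at top height
m=((g<85)&(u>150)&(u<365)&(v>70)&(v<225)&(X[...,2]>45)).astype(np.uint8)
m=cv2.morphologyEx(m,cv2.MORPH_CLOSE,np.ones((3,3)))
P=X[(X[...,2]>47)&(X[...,2]<60)&(u>150)&(u<365)&(v>70)&(v<222)]
print("warm rect",cv2.minAreaRect(P[:,:2].astype(np.float32)),np.median(P[:,2]))
for n,a in (("click edge",[(266,128),(540,129)]),("wall",[(285,324),(525,324)])):
    print(n,plane(C,np.array(a)/k,54))
# slides
for n,(u0,u1) in (("mid",(362,440)),("left",(456,532))):
    s=(g>78)&(u>u0/k)&(u<u1/k)&(v>132/k)&(v<285/k)
    s=cv2.morphologyEx(s.astype(np.uint8),cv2.MORPH_OPEN,np.ones((3,3)))
    uv=np.argwhere(s)[:,::-1]; r=cv2.minAreaRect(plane(C,uv,54)[:,:2].astype(np.float32)); print(n,s.sum(),r)
C,p,d=load("w_car.npz"); X=cloud(C,d)
b=(u>270/k)&(u<535/k)&(v>140/k)&(v<356/k)
for z0,z1 in ((15,45),(30,38)):
    P=X[b&(X[...,2]>z0)&(X[...,2]<z1)]; print(z0,cv2.minAreaRect(P[:,:2].astype(np.float32)),len(P))
P=X[(X[...,2]>72)&(X[...,2]<84)&(u>460/k)&(u<500/k)&(v>335/k)&(v<385/k)];print("knob",P.mean(0),P.max(0)-P.min(0))
E
```

```text
warm rect ((554.3283081054688, -189.30859375), (228.37387084960938, 191.5749969482422), 87.73088073730469) 53.645756487822865
click edge [[ 454.17309367 -296.79859882   54.        ]
 [ 463.2390293   -72.31044047   54.        ]]
wall [[ 624.68166272 -295.61995272   54.        ]
 [ 632.57914122  -82.23199599   54.        ]]
mid 3409 ((531.4605102539062, -189.08966064453125), (53.44013214111328, 107.79373931884766), 87.80073547363281)
left 3244 ((527.4335327148438, -112.56396484375), (53.273075103759766, 107.48707580566406), 87.37054443359375)
15 ((514.91162109375, 210.04708862304688), (227.94020080566406, 185.0548095703125), 79.40726470947266) 14218
30 ((562.5072631835938, 201.23846435546875), (227.0650634765625, 74.17414855957031), 79.63134765625) 3827
knob [609.16228765 261.92842767  77.43165584] [16.21735236 17.92202444  7.55918697]
```

```bash
cat >> h.py <<'E'
def car_pose(X,mask):
    P=X[mask&(X[...,2]>15)&(X[...,2]<45)]; r=cv2.minAreaRect(P[:,:2].astype(np.float32))
    return r
def lever(o,yaw,a0,a1,over=0.14,stop=7.):
    """cage the knob and swing the lever from angle a0 to a1 (rad) plus overtravel, till the stop pushes back"""
    piv=fr(o,yaw,85,0); sg=np.sign(a1-a0)
    def pose(a,z):
        th=yaw+80-np.degrees(a); t=np.radians(th)
        return piv+[70*np.cos(t),70*np.sin(t),z],down(th+180)
    arm.set_gripper(28)
    arm.move_pose(*pose(a0,140)); arm.servo_line(pose(a0,62)[0],max_speed=100)
    f0=arm.state()["contact_force"]; print("down",f0)
    for a in np.arange(a0,a1+sg*over,sg*0.06):
        p,o_=pose(a,62); arm.servo_line(p,o_,max_speed=60)
        f=arm.state()["contact_force"]-f0
        if abs(a-a0)>1 and np.linalg.norm(f[:2])>stop: break
    print("end",a,f); arm.pause(.2)
    # relax to centre of the cage, then leave upwards
    p,o_=pose(a-sg*0.04,62); arm.servo_line(p,o_,max_speed=60)
    arm.servo_line(pose(a-sg*0.04,150)[0],max_speed=150)
E
python3 - <<'E'
from h import *
o,yaw=(501.7,212.2),-10.5
lever(o,yaw,0,1.3)
arm.move_pose((500,213,300),down(-10.4+180))
C,p,d=shot("wrist","w_car2"); X=cloud(C,d); np.savez("w_car2.npz",p=p,d=d,T=C[3])
v,u=np.mgrid[:384,:512];k=1.5625
P=X[(X[...,2]>70)&(X[...,2]<84)&(u>300/k)&(u<520/k)&(v>300/k)&(v<420/k)]
print("knob",P.mean(0),len(P),loc(o,yaw,P.mean(0)),arm.state()["t"])
E
```

```text
down [ 0.48745411 -0.34634318 -0.17875847]
end 1.38 [-0.17268651  1.06945278  0.11622463]
knob [648.32522095 192.43399567  74.28015225] 27 [147.77203626   7.28530343] 14.8
```

View pics/w_car2.png

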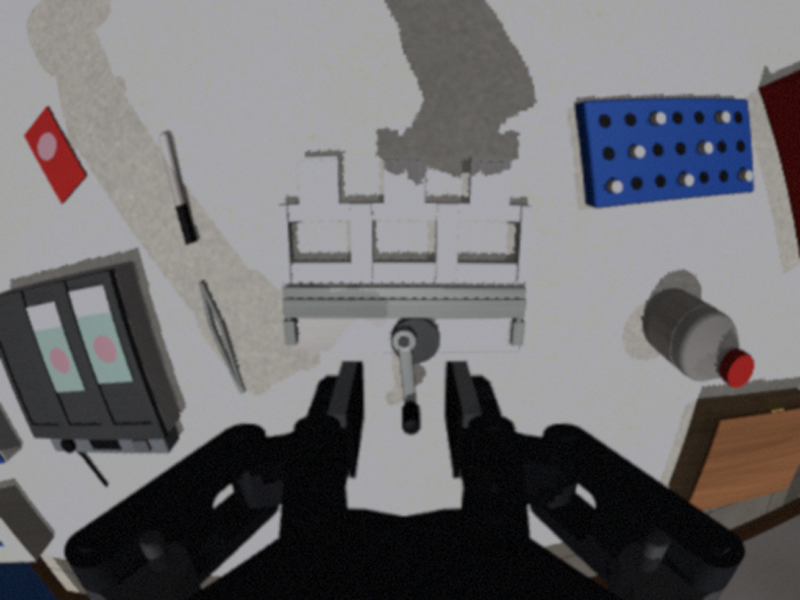

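```bash
python3 - <<'E'
from h import *
o,yaw=(501.7,212.2),-10.5
k=1.5625;C=cam("wrist")
for a in (1.1,1.2,1.25,1.3):
    t=np.radians(80-np.degrees(a)); x,y=85+70*np.cos(t),70*np.sin(t)
    print(a,proj(C,[fr(o,yaw,x,y,78),fr(o,yaw,x,y,42)]).ravel()*k)
print("lip 37/36",proj(C,[fr(o,yaw,37,0,27.5),fr(o,yaw,66,0,34),fr(o,yaw,24.5,0,27.5),fr(o,yaw,53.5,0,34)])*k)
z=np.load("w_car2.npz"); p=z["p"];C=(*C[:3],z["T"],True)
v,u=np.mgrid[:384,:512]
m=((p.max(2)<60)&(u>395/k)&(u<430/k)&(v>385/k)&(v<445/k)); uv=np.argwhere(m)[:,::-1]*k
print(uv.min(0),uv.max(0),uv.mean(0))
for r in range(395,440,6):
    w=np.argwhere(m[int(r/k)])*k; print(r,w.min() if len(w) else 0,w.max() if len(w) else 0)
E
```

```text
1.1 [426.19307525 423.67335193 424.66190432 403.50072271]
1.2 [418.5867542  425.28127252 417.5988975  405.02926731]
1.25 [414.73327811 425.83879788 414.01948788 405.55951751]
1.3 [410.85687711 426.23072264 410.41824288 405.93243726]
lip 37/36 [[403.76400734 284.33359611]
 [403.67710698 317.02947334]
 [403.79658616 270.90276895]
 [403.70881036 303.9581381 ]]
[403.125 400.   ] [417.1875 431.25  ] [410.10690789 416.16776316]
395 0 0
401 406.25 412.5
407 403.125 417.1875
413 403.125 417.1875
419 403.125 417.1875
425 403.125 417.1875
431 404.6875 415.625
437 0 0
```

The lever is free: the knob axis sits at pixel column 410, matching 1.30 rad, and the keeper is at its withdrawn position. Next I'll push both slides out with the closed fingers from behind.

```bash
cat > push.py <<'E'
from h import *
W,wy=(528.5,-188.3),-2.27
D=down(wy+180)
arm.set_gripper(0)
for y,rear in ((0,55.5),(76,48.4)):
    xs=rear+18
    arm.move_pose(fr(W,wy,xs,y,110),D); arm.servo_line(fr(W,wy,xs,y,68),max_speed=100); arm.pause(.2)
    f0=arm.state()["contact_force"]; z=68
    while z>58:
        z-=.7; arm.servo_line(fr(W,wy,xs,y,z),max_speed=30); f=arm.state()["contact_force"]-f0
        if f[2]>2.5: break
    print("floor",z,arm.state()["tool_pos"],f)
    z+=1.0; arm.servo_line(fr(W,wy,xs,y,z),max_speed=30)
    for x in np.r_[np.arange(xs-8,10.5,-10),10.5]:
        arm.servo_line(fr(W,wy,x,y,z),max_speed=50); f=arm.state()["contact_force"]-f0
        if np.linalg.norm(f)>12: print("stuck",x,f); break
    print("push end",x,f)
    arm.servo_line(fr(W,wy,x+4,y,z),max_speed=50)
    arm.servo_line(fr(W,wy,x+4,y,120),max_speed=150)
arm.move_pose(fr(W,wy,10,38,300),D)
C,p,d=shot("wrist","w_push"); np.savez("w_push.npz",p=p,d=d,T=C[3]); print(arm.state()["t"])
E
python3 push.py
```

```text
floor 60.29999999999997 [ 602.09279446 -191.31649533   61.16707354] [-0.79133728  1.07685328  6.4848565 ]
push end 10.5 [ 0.410274   -0.20611511  0.95647566]
floor 60.99999999999997 [ 598.01156579 -115.03181408   61.17795867] [-0.13252356 -0.56307326  2.52683417]
push end 10.5 [0.88073915 0.65275873 1.48789619]
31.3167
```

View pics/w_push.png

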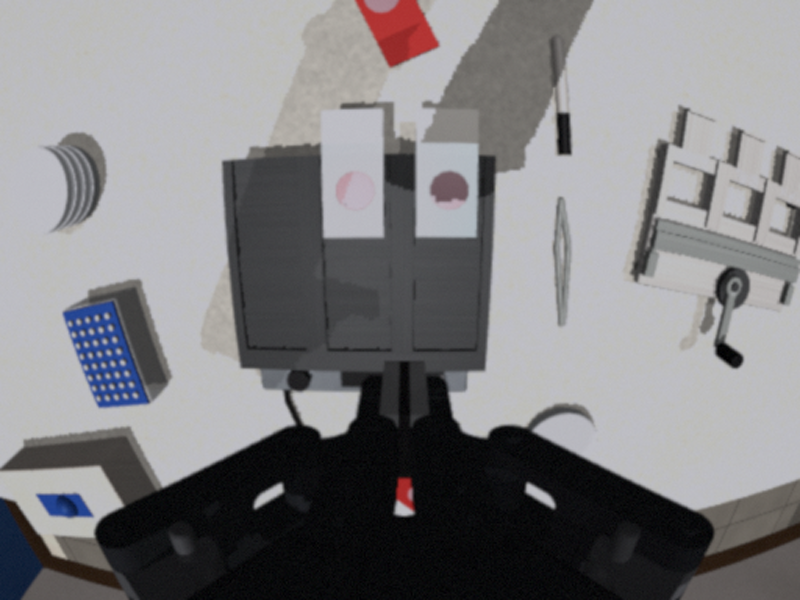

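Both slides now overhang the edge. Middle-lane corners: (321,109), (384,109), (385,238), (323,238). Left-lane corners: (420,109), (479,109), (478,237), (416,237).

```bash
python3 - <<'E'
from h import *
W,wy=(528.5,-188.3),-2.27
z=np.load("w_push.npz"); C=(*cam("wrist")[:3],z["T"],True);k=1.5625
for q in ([(321,109),(384,109),(385,238),(323,238)],[(420,109),(479,109),(478,237),(416,237)],[(223,160),(496,156)]):
    print(np.round(loc(W,wy,plane(C,np.array(q)/k,54)),1).tolist())
print(arm.state()["width"])
E
```

```text
[[-106.7, -26.7], [-105.3, 23.9], [0.1, 24.4], [-0.3, -27.1]]
[[-105.3, 52.4], [-106.7, 99.7], [-1.3, 101.1], [-0.8, 49.8]]
[[-69.3, -112.0], [-68.7, 114.2]]
0.06259739172086154
```

```bash
cat >> h.py <<'E'
W,wy=(528.5,-188.3),-2.27
def carrier(C,d,ref=-10.5,near_xy=(502,212)):
    """carrier origin and yaw from the depth picture"""
    X=cloud(C,d); m=((d>0)&(X[...,2]>16)&(X[...,2]<40)).astype(np.uint8)
    n,l,s,c=cv2.connectedComponentsWithStats(m); best=None
    for i in range(1,n):
        if s[i,4]<2500: continue
        P=X[l==i]; r=cv2.minAreaRect(P[:,:2].astype(np.float32)); dd=np.hypot(*(np.array(r[0])-near_xy))
        if best is None or dd<best[0]: best=(dd,r)
    r=best[1]; yaw=near(r[2],ref); print("carrier rect",r)
    return fr(r[0],yaw,-13,0)[:2],yaw
def pick(y,xlab=-106.):
    D=down(wy+180); x=xlab+14.5
    arm.set_gripper(62)
    arm.move_pose(fr(W,wy,x,y,110),D); arm.servo_line(fr(W,wy,x,y,44),max_speed=100); arm.pause(.1)
    f0=arm.state()["contact_force"]; arm.set_gripper(20); s=arm.state()
    print("grip",s["width"],s["finger_force"],s["contact_force"]-f0)
    arm.servo_line(fr(W,wy,x,y,49),max_speed=30); arm.servo_line(fr(W,wy,x,y,200),max_speed=150)
    s=arm.state(); print("lift",s["width"],s["contact_force"],s["t"])
E
python3 - <<'E'
from h import *
pick(75.8)
arm.move_pose((530,208,300),down(-10.5+180))
C,p,d=shot("wrist","held1"); np.savez("held1.npz",p=p,d=d,T=C[3])
print(carrier(C,d),arm.state()["width"],arm.state()["t"])
E
```

```text
grip 48.441304276977455 60.52107095718384 [-0.46537533  0.29773975  4.76125961]
lift 47.90045905921892 [-0.07638859 -0.27310302 -1.35498871] 35.4583
carrier rect ((518.1365966796875, 209.35702514648438), (227.70188903808594, 190.66676330566406), 79.35957336425781)
(array([505.36012762, 211.7574081 ]), -10.640426635742188) 47.94723179858949 36.8083
```

View pics/held1.png

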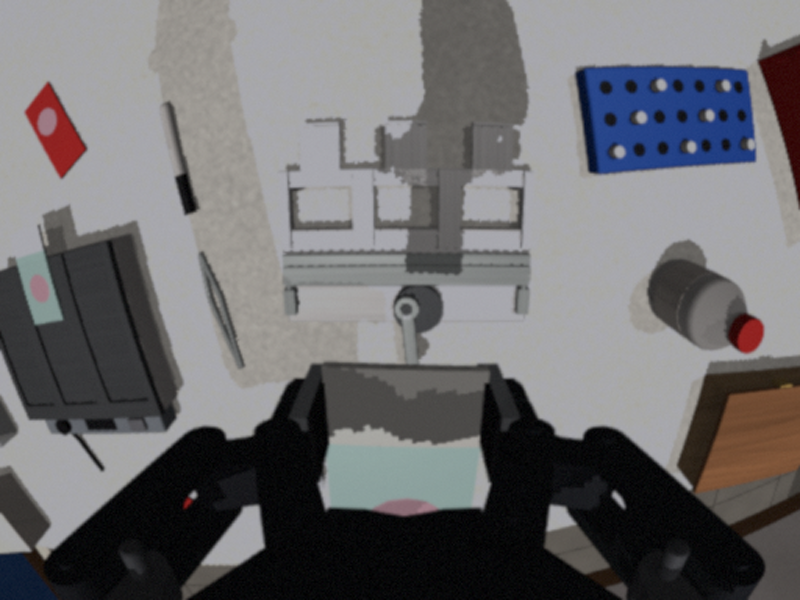

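```bash
sed -i 's/fr(r\[0\],yaw,-13,0)/fr(r[0],yaw,79-min(r[1])\/2,0)/' h.py; python3 - <<'E'
from h import *
C=cam("wrist"); s=arm.state();k=1.5625
z=np.load("held1.npz"); d=z["d"]; X=cloud(C,d)
m=(X[...,2]>295)&(X[...,2]<322); v,u=np.mgrid[:384,:512]; m&=(u>325/k)&(u<485/k)&(v>360/k)&(v<440/k)
print(np.median(X[m][:,2]))
T=(X[m]-s["tool_pos"])@s["tcp_rot"]; print("depth label x max",np.percentile(T[:,0],[98,100]),"z",np.median(T[:,2]))
P=plane(C,np.array([(325,366),(490,365),(330,446),(475,446)])/k,310); print(np.round((P-s["tool_pos"])@s["tcp_rot"],1), carrier(C,d))
E
```

```text
309.14148878205543
depth label x max [15.38282057 16.1560032 ] z -9.237026492744656
carrier rect ((518.22705078125, 209.34872436523438), (227.70156860351562, 190.66717529296875), 79.32908630371094)
[[ 16.2 -23.1 -10.1]
 [ 16.6  25.5 -10.1]
 [-12.7 -23.6 -10.1]
 [-12.6  23.  -10.1]] (array([502.17592111, 212.37317831]), -10.670913696289062)
```

```bash
cat >> h.py <<'E'
def place(o,yaw,by,lab=16.,zlow=15.5):
    D=down(yaw+180); x=-72.5+lab
    arm.move_pose(fr(o,yaw,x,by,80),D); arm.servo_line(fr(o,yaw,x,by,24),max_speed=80); arm.pause(.2)
    f0=arm.state()["contact_force"]; z=24
    while z>zlow:
        z-=.7; arm.servo_line(fr(o,yaw,x,by,z),max_speed=30); f=arm.state()["contact_force"]-f0
        if f[2]>2.5: break
    s=arm.state(); print("down",z,s["tool_pos"],f,s["width"])
    arm.set_gripper(61); arm.pause(.2); print("open",arm.state()["width"],arm.state()["contact_force"]-f0)
    arm.servo_line(fr(o,yaw,x,by,100),max_speed=80); arm.move_pose((530,208,300),down(-10.5+180))
E
python3 - <<'E'
from h import *
place((502.1,212.4),-10.6,76)
C,p,d=shot("wrist","placed1"); np.savez("placed1.npz",p=p,d=d,T=C[3])
print(carrier(C,d),arm.state()["t"])
E
```

```text
down 17.000000000000007 [460.66848538 297.49826643  17.19310124] [-0.34884073  0.83049472  3.48846489] 48.13820566288925
open 60.867106731155715 [-0.74773761  1.02906881  0.99184554]
carrier rect ((536.2626342773438, 225.9265594482422), (228.3394317626953, 190.2738494873047), 79.2677001953125)
(array([520.40797706, 228.931586  ]), -10.7322998046875) 43.9667
```

View pics/placed1.png

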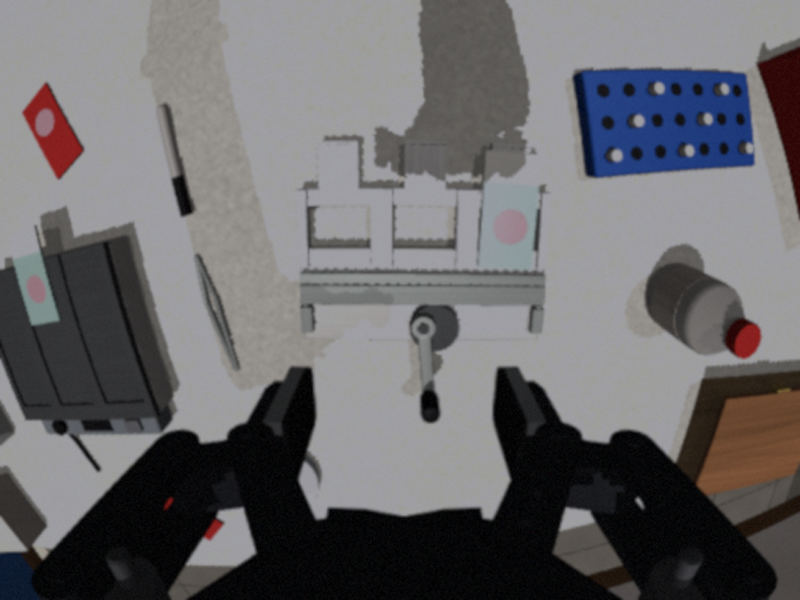

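The carrier has been knocked about 25 mm aside. Slide 1 is in the left bay at (510,225). I'll check its seating and pick up the second slide.

```bash
python3 - <<'E'
from h import *
C=cam("wrist");k=1.5625
z=np.load("placed1.npz"); d=z["d"]; X=cloud(C,d); o,yaw=(520.4,228.9),-10.7
print(np.round(loc(o,yaw,plane(C,np.array([(484,183),(537,183),(480,268),(534,268),(531,150)])/k,26)),1).tolist())
for r in range(155,270,22): print(r,np.round([np.median(X[int(r/k)-1:int(r/k)+2,int(c/k)-1:int(c/k)+2,2]) for c in (492,508,525,545)],1))
pick(-1.4)
arm.move_pose((530,208,300),down(-10.5+180))
C,p,d=shot("wrist","held2"); s=arm.state()
print(carrier(C,d,near_xy=o),s["width"],s["t"])
X=cloud(C,d);v,u=np.mgrid[:384,:512]
m=(X[...,2]>295)&(X[...,2]<322)&(u>325/k)&(u<485/k)&(v>340/k)&(v<440/k)
T=(X[m]-s["tool_pos"])@s["tcp_rot"]; print("label x",np.percentile(T[:,0],[98,100]),"z",np.median(T[:,2]))
E
```

```text
[[-43.0, 52.0], [-45.1, 100.1], [33.6, 51.4], [32.7, 102.2], [-74.2, 93.4]]
155 [25.5 26.  25.  -0.3]
177 [26.3 25.7 26.2  1. ]
199 [26.8 25.6 26.4 25.2]
221 [26.3 26.2 25.8 25.7]
243 [26.3 26.1 25.7 26.1]
265 [26.3 26.  26.  26.1]
grip 47.857403347899904 60.85976958274841 [-1.06297501 -0.68969662  4.50102933]
lift 47.74431088052671 [-0.2279683  -0.29319214 -0.16779601] 48.4833
carrier rect ((536.2251586914062, 225.99407958984375), (228.79586791992188, 189.4051971435547), 78.9731216430664)
(array([520.81246834, 228.99750732]), -11.026878356933594) 47.87363232061446 50.075
label x [15.13011921 16.1398223 ] z -9.126861029515235
```

View pics/held2.png

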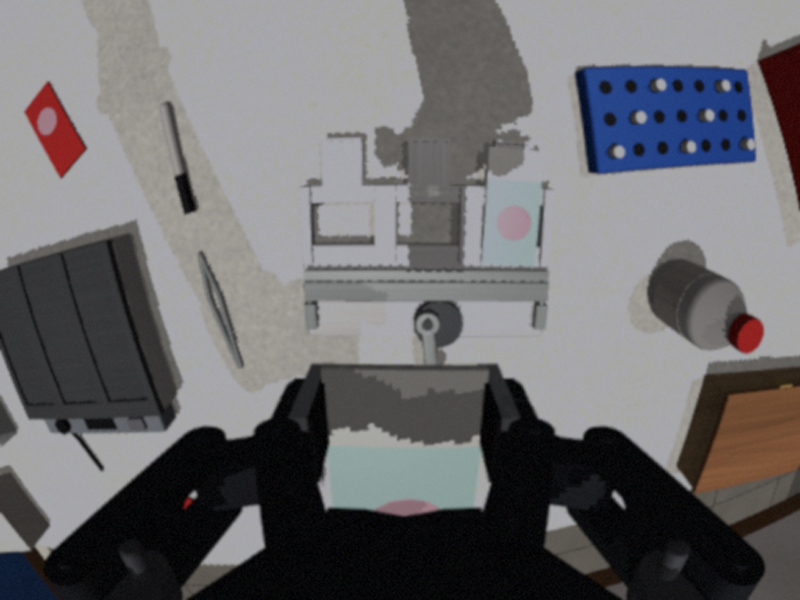

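Slide 1 lies flat in its bay, with its top at about 26 mm throughout. Slide 2 is held squarely with the label end at tool x of about 16. The carrier hasn't moved again, so I'll place slide 2 in the free right bay.

```bash
python3 - <<'E'
from h import *
place((520.6,228.9),-10.8,-76)
C,p,d=shot("wrist","placed2"); np.savez("placed2.npz",p=p,d=d,T=C[3])
print(carrier(C,d,near_xy=(520,229)),arm.state()["t"])
E
```

```text
down 17.000000000000007 [450.99182028 164.86694931  17.15886595] [-0.16118111 -0.63916877  3.90571894] 47.89707035079745
open 60.929805937165106 [ 0.3247858  -0.06433399  1.63036369]
carrier rect ((536.5589599609375, 225.85702514648438), (228.05062866210938, 191.47657775878906), 79.32290649414062)
(array([520.11046197, 228.95819083]), -10.677093505859375) 57.1667
```

View pics/placed2.png

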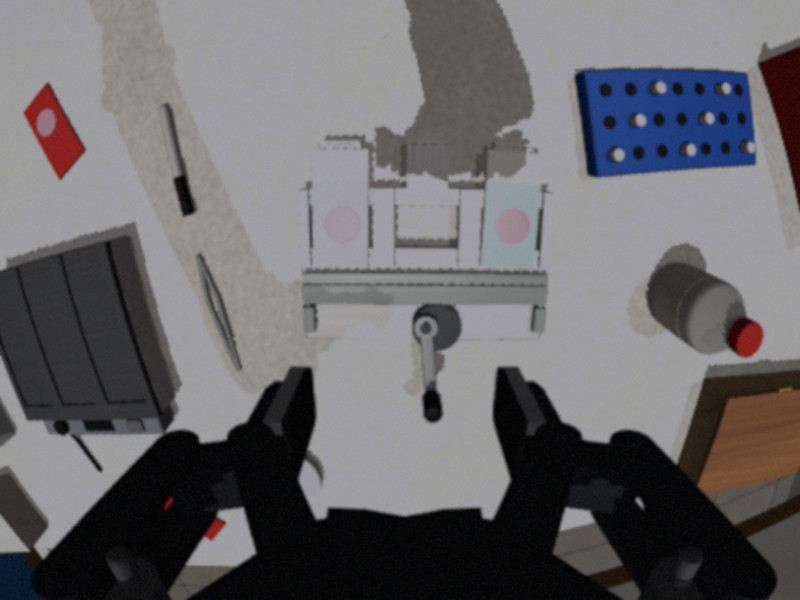

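```bash
python3 - <<'E'
from h import *
C=cam("wrist");k=1.5625
d=np.load("placed2.npz")["d"]; X=cloud(C,d); o,yaw=(520.4,228.9),-10.75
for r in (155,199,243,264): print(r,np.round([np.median(X[int(r/k)-1:int(r/k)+2,int(c/k)-1:int(c/k)+2,2]) for c in (320,342,364,492,525)],1))
t=np.radians(80-np.degrees(1.3)); x,y=85+70*np.cos(t),70*np.sin(t)
print("knob px",proj(C,[fr(o,yaw,x,y,78),fr(o,yaw,x,y,42)])*k)
lever(o,yaw,1.3,0)
arm.move_pose((530,208,300),down(-10.5+180))
C,p,d=shot("wrist","locked"); np.savez("locked.npz",p=p,d=d,T=C[3])
oo,yy=carrier(C,d,near_xy=o);print(oo,yy)
for a in (0,.05,.1,.2):
    t=np.radians(80-np.degrees(a)); x,y=85+70*np.cos(t),70*np.sin(t); print(a,(proj(C,[fr(o,yaw,x,y,78),fr(o,yaw,x,y,42)])*k).ravel())
print(proj(C,[fr(o,yaw,24.5,0,27.5),fr(o,yaw,53.5,0,34)])*k,arm.state()["t"])
E
```

```text
155 [25.8 25.9 26.  26.1 26. ]
199 [26.2 26.5 26.  26.5 26.2]
243 [26.2 25.5 26.4 26.6 25.6]
264 [26.1 25.8 25.7 26.6 26.3]
knob px [[432.92119779 414.87849634]
 [430.87278992 395.13076578]]
down [-0.76940227  0.33925367  0.36463739]
end -0.08000000000000118 [ 3.0861488  -1.23081834 -1.63919845]
carrier rect ((533.1806030273438, 226.52450561523438), (228.4471435546875, 184.43003845214844), 79.56107330322266)
[520.18431088 228.91889981] -10.438926696777344
0 [506.19179805 353.21827305 498.28851726 337.15195341]
0.05 [505.04487211 356.8996147  497.26516863 340.59945576]
0.1 [503.71023829 360.51773349 496.06680407 343.98984346]
0.2 [500.49685421 367.53313702 493.16175978 350.5694243 ]
[[424.40408644 255.0845738 ]
 [424.11004129 288.43153766]] 67.8583
```

View pics/locked.png

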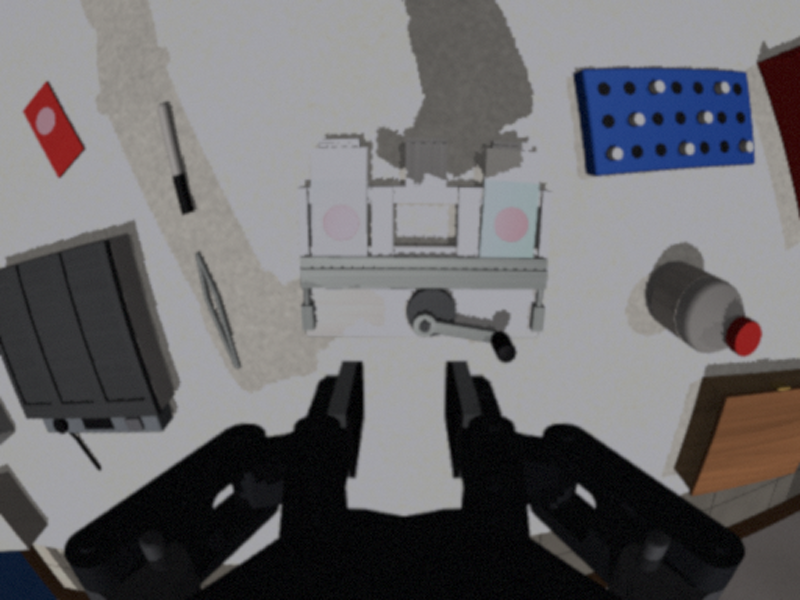

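The keeper now covers both slides' rear ends. I'll check that the lever is truly at its stop.

```bash
python3 - <<'E'
from h import *
k=1.5625; z=np.load("locked.npz"); p=z["p"]; v,u=np.mgrid[:384,:512]
m=(p.max(2)<60)&(u>482/k)&(u<525/k)&(v>322/k)&(v<370/k); uv=np.argwhere(m)[:,::-1]*k
print("knob",uv.mean(0),uv.min(0),uv.max(0),m.sum())
C=(*cam("wrist")[:3],z["T"],True); o,yaw=carrier(C,z["d"],near_xy=(520,229))
for O,y in ((o,yaw),((520.4,228.9),-10.75)):
  for a in (-.03,0,.05,.1):
    t=np.radians(80-np.degrees(a)); q=[fr(O,y,85+70*np.cos(t),70*np.sin(t),h) for h in (78,42)]; print(a,proj(C,q).mean(0)*k)
E
```

```text
knob [501.64395735 344.70527251] [482.8125 328.125 ] [514.0625 359.375 ] 211
carrier rect ((533.1806030273438, 226.52450561523438), (228.4471435546875, 184.43003845214844), 79.56107330322266)
-0.03 [503.40224999 342.39699521]
0 [502.85145222 344.56502536]
0.05 [501.78522199 348.13649049]
0.1 [500.53720981 351.64866137]
-0.03 [502.80248523 343.02087737]
0 [502.24015766 345.18511323]
0.05 [501.15502037 348.74953523]
0.1 [499.88852118 352.25378847]
```

```bash
python3 -c "
from cell import arm
print(arm.sign_off(), arm.state()['t'])"
```

```text
the job is handed in; nothing more can be done
the job is handed in; nothing more can be done
```

Job handed in: both slides present lie flat in their own bays (left and right), labels over the finger notches, and the cam lever is home with the keeper bar over both. The arm moved nothing else on the bench, and the carrier, knocked about 25 mm mid-run, was re-measured before the second placing and the locking.

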